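Fill the gap in the jar row and flag it with the spring clip

TASK

One jar of screws is missing from the row on the low shelf: set the stray jar standing on the table gently down in the gap, upright on the square card and in line with its neighbours, without pushing the other jars about. Then take the spring clip off the rim of the small bin beside the shelf and clip it, pushed well down and straight, onto the shelf's front rail directly in front of that jar, to mark the place as restocked.

Things in the scene. Friction and masses are not known exactly. Their poses are not given: they have to be found in the camera images.
- jar: the stray jar: clear round jar of fasteners with white screw lid, 54 mm diameter, 83 mm tall (lid is the top 15 mm, 53 mm diameter), 0.25 kg, standing on the table; origin at the centre of its underside, z up
- row_jar0: a jar already in the row, same size as the stray one (54 mm diameter, 83 mm tall); origin at the centre of its underside; leave it alone
- row_jar1: another jar in the row, same size and origin; leave it alone
- row_jar2: another jar in the row, same size and origin; leave it alone
- card: plain brown card, 60 x 60 mm, flat on the shelf in the empty one of the four places of the row (68 mm apart along y, 14 mm between jars); the jar stands centred on it. Origin at its centre on the board top; x points across the shelf away from the robot, y along the row. The front rail's middle plane lies 92 mm from it along -x
- shelf: low fixed shelf, board 160 mm (x) by 320 mm (y), top 30 mm above the table; origin on the table under its centre, x away from the robot, y along the row. Jars stand at x = 20 mm. Along its robot side an upright rail, 8 mm thick, middle plane at x = -72 mm, top edge 70 mm above the table, full length
- bin: small fixed open plastic bin, 120 mm (x) by 100 mm (y), 75 mm tall, walls 8 mm; origin on the table under its centre, x pointing away from the robot. At the start the clip sits near the middle of its robot-side wall (x = -56 mm, y within 15 mm of 0)
- clip: steel spring clip like a clothes peg, 24 mm wide; origin mid hinge axis (its y), z up to the handles, x across the jaws. Jaws reach 34 mm below it. Flat handles rise 48 mm above it, 56 mm apart overall at the top; squeezed to 24-30 mm (about 10 N) they open the jaws to 30 mm. Seated on a wall, the origin is 4 mm above its top edge. Half a turn changes nothing
- clip_jaw (a joint): opening angle of the clip: 0 when gripping an 8 mm wall, 0.70 rad fully squeezed open, -0.16 rad shut on nothing

How it is judged (in metres and radians):
On the way, in this order (a step that is already met when the one before it is completed fails the run):
1. the stray jar stands released on the card in the gap (horizontal distance between jar and card below 0.013 m and z of jar in the frame of card between -0.004 and 0.005 m and angle between jar's own z axis and vertical below 0.06 rad and linear speed of jar below 0.03 m/s and contact force between the fingers and jar below 0.05 N), for 0.2 s.
2. the clip grips the front rail in front of that jar, released (y of clip in the frame of card between -0.016 and 0.016 m and x of clip in the frame of card between -0.098 and -0.086 m and z of clip in the frame of card between 0.038 and 0.053 m and value of joint clip_jaw between -0.07 and 0.1 rad and angle between the y axis of clip and the y axis of shelf, either way round below 0.17 rad and angle between clip's own z axis and vertical below 0.15 rad and linear speed of clip below 0.03 m/s and contact force between the fingers and clip below 0.05 N), for 0.2 s.
At the end, for the whole second after the job is handed in: Jar upright, within 13 mm of the card centre; clip shut on the front rail (joint -0.07..0.10), within 16 mm of straight in front of it, origin 38-53 mm above the board, upright to 0.15 rad, square to 0.17 rad; both released, at rest; other jars upright, within 20 mm of their starts (horizontal distance between jar and card below 0.013 m and z of jar in the frame of card between -0.004 and 0.005 m and angle between jar's own z axis and vertical below 0.06 rad and linear speed of each of jar, clip below 0.03 m/s and y of clip in the frame of card between -0.016 and 0.016 m and x of clip in the frame of card between -0.098 and -0.086 m and z of clip in the frame of card between 0.038 and 0.053 m and value of joint clip_jaw between -0.07 and 0.1 rad and angle between the y axis of clip and the y axis of shelf, either way round below 0.17 rad and angle between clip's own z axis and vertical below 0.15 rad and distance of each of row_jar0, row_jar1, row_jar2 from where it was at the start of the episode below 0.02 m and angle between each of row_jar0, row_jar1, row_jar2's own z axis and vertical below 0.1 rad); the robot touches nothing.
It fails at once if another jar of the row is shoved more than 20 mm or tipped (distance of any of row_jar0, row_jar1, row_jar2 from where it was at the start of the episode above 0.02 m or angle between any of row_jar0, row_jar1, row_jar2's own z axis and vertical above 0.3 rad).
It fails at once if the stray jar is dropped or slammed into its place (faster than 0.4 m/s within 30 mm of it) (horizontal distance between jar and card below 0.03 m and z of jar in the frame of card below 0.03 m and linear speed of jar above 0.4 m/s).
It also fails if it takes over 58 s, if anything falls off the work surface, if the arm or the gripper's body presses on something with over 40 N, if the wrist force passes 120 N, or if a joint passes its speed limit or range.

ROBOT

A 6-joint arm with a two-finger parallel gripper is mounted at the origin on the work surface. World frame = base frame: x ahead of the robot, y to its left, z up, the work surface at z = 0. Lengths are in mm, angles in degrees, forces in N, time in s.
With the tool pointing down it reaches from about 300 to 850 mm from the base axis. Payload 4.2 kg.
Tool frame: the origin (TCP) lies midway between the tips of the shut fingers; the grasp point (between the pads) lies 19 mm behind it; z points along the fingers, y is the line along which they close (so a half turn about z gives the same grasp; the last joint's range is limited). The gripper opens to 91 mm and grips with 3 to 60 N. Pads are 32 mm wide; open, the fingers measure 118 mm over their backs; the gripper's body (76 mm by 178 mm) begins 60 mm behind the grasp point.
Start: joints at [67.552, 18.312, 89.639, -0, 72.044, -1.146], TCP at [208.898, 535.732, 179.476] pointing down, gripper open.
Joint ranges: [-177.97, 177.97], [-48.28, 115.42], [12.27, 149.76], [-77.06, 257.06], [2.81, 150.46], [-146.56, 146.56]. Speed limits (degrees/s): [147.25, 147.25, 180, 180, 180, 180].

INTERFACE

Orientations are given as [roll, pitch, yaw] about the fixed x, y, z axes, in that order (R = Rz(yaw) Ry(pitch) Rx(roll)).
In Python, from workcell import env gives the robot as it stands.
- The arm moves only by the tool send_rows, never from a script. Its argument "steps" is a list that holds one entry, the list of rows, each a list of 5 numbers: the shift along the tool's x, y, z scaled (see below), then the turn about the tool's z scaled (see below), then the opening, from 0 (shut) to 1 (fully open). In form: [[[dx, dy, dz, yaw, fingers], ...]]. A call has 1 to 5 rows; each row shifts and turns the commanded pose from where the row before left it, along the tool's axes as they then stand; what a row does not reach is not made up. The controller multiplies each number of a shift by 0.04 m and each number of a turn by 0.12 rad. A row lasts 1/12 s, in which the tool goes at most 41.7 mm and 7.16 degrees, less where a joint would pass 70% of its speed; a pose out of reach is approached as far as the arm can. A call with a number of a shift or a turn outside -1 to 1 is refused whole. A call with a gripper value outside its range is refused whole. The fingers move at their own pace and stop on an object; "squeeze" is the grip in N (left out, the last holds). Time passes only in rows, so rows that do not move let the fingers close. It gives the time, the measured TCP pose, the force, the opening and the grip force at its end, in the units of the state.
- env.state(): the state, without advancing time (a new reading comes with each control period).
- env.grab_frame(name): name is "scene" or "top" or "wrist"; returns a dict with "pixels" (480x640x3 uint8, red, green, blue), "depth" (480x640 float32, mm along the optical axis (not along the pixel's ray), 0 where there is no reading), "intrinsics" (3x3 intrinsics, pixels), "dist" ([k1, k2, p1, p2, k3] as OpenCV has them; the pictures are not rectified), "cam_to_world" (4x4, takes a point from camera to world coordinates). Camera axes: x right, y down, z forward; pixel columns grow to the right and rows downward; lengths in mm; the calibration is good to about 2 mm. A picture is of the moment at which its call begins.
- env.job_done(): hands the job in; it is judged then, once.
The state is a dict: "time_s": time; "qpos": joint angles; "qvel": joint speeds; "effort": joint torques, N m; "ee_pos": TCP position; "ee_rot": TCP orientation; "force": force on the tool from outside, world axes, zero at the start; "torque": the same for the moment, N m; "gripper_width": finger opening in mm; "gripper_force": force on a finger pad.
Only numpy, scipy, OpenCV 4.12 (cv2) and the standard library are available. Lean on these libraries where they do the work, as an engineer would, in place of code of your own. Each camera call takes 0.05 s, during which the arm holds its last target. There are 200 camera calls.

## Working session

There is one attempt and no reset: what is moved stays moved. The work goes in short steps, Python scripts to look and compute and a tool call to move; the robot and the scene stay as the last step left them, time stands still between calls to the robot, and variables do not carry over. Pictures are saved under pics/ and viewed, at most 10 in all, crops included, and the job is handed in when it is done.

Besides the shell and the picture viewer there is one more tool, called after "Request:" in YAML: its name, and indented under it one key for each argument. send_rows: Moves the arm, as the interface text tells. Shifts and turns lie within -1 to 1; 1 stands for 0.04 m of shift or 0.12 rad of turn. Its arguments: {"type":"object","properties":{"steps":{"type":"array"},"squeeze":{"type":"number"}},"required":["steps"]}

```bash
mkdir -p pics; cat > h.py <<'E'
import numpy as np, cv2
from workcell import env
def grab(n,save=None):
    f=env.grab_frame(n)
    if save: cv2.imwrite('pics/'+save,f['pixels'][:,:,::-1])
    return f
def world(f):
    K=np.array(f['intrinsics']);D=np.array(f['dist'],float);T=np.array(f['cam_to_world']);d=f['depth']
    v,u=np.mgrid[0:480,0:640]
    p=cv2.undistortPoints(np.stack([u,v],-1).reshape(-1,1,2).astype(float),K,D).reshape(480,640,2)
    P=np.dstack([p*d[...,None],d])
    W=P@T[:3,:3].T+T[:3,3]
    W[d<=0]=np.nan
    return W
E
python3 - <<'E'
from h import *
s=env.state();print(s)
for n in('top','scene'):
    f=grab(n,n+'0.png');W=world(f);np.save(n+'0.npy',W);print(np.array(f['cam_to_world']).round(2))
E
```

```text
{'time_s': 0.0, 'qpos': array([ 6.75500740e+01,  1.83511533e+01,  8.97046153e+01,  6.88845774e-05,
        7.20429840e+01, -1.14474005e+00]), 'qvel': array([-0.04540577,  0.00955708, -0.01315625, -0.030871  ,  0.06560132,
        0.008077  ]), 'effort': array([ 1.56614289e-03, -4.12466741e+01, -2.31978035e+01,  7.27002695e-02,
        4.56323905e-02, -1.74140341e-04]), 'ee_pos': array([208.69723566, 535.20338878, 178.63734521]), 'ee_rot': array([-1.79901268e+02, -2.03837361e-03,  1.58694791e+02]), 'force': array([-0.03109896,  0.02487235,  0.74414776]), 'torque': array([-0.0001953 ,  0.00920567, -0.04286429]), 'gripper_force': 0.0, 'gripper_width': 91.41397983549808}
[[ 0.0000e+00 -9.8000e-01  1.8000e-01  3.3550e+02]
 [-1.0000e+00 -0.0000e+00  1.0000e-02  5.9500e+01]
 [-1.0000e-02 -1.8000e-01 -9.8000e-01  1.0979e+03]
 [ 0.0000e+00  0.0000e+00  0.0000e+00  1.0000e+00]]
[[-8.1000e-01  3.7000e-01 -4.6000e-01  9.7077e+02]
 [ 5.9000e-01  5.2000e-01 -6.2000e-01  6.4761e+02]
 [ 2.0000e-02 -7.7000e-01 -6.4000e-01  7.1625e+02]
 [ 0.0000e+00  0.0000e+00  0.0000e+00  1.0000e+00]]
```

View pics/top0.png

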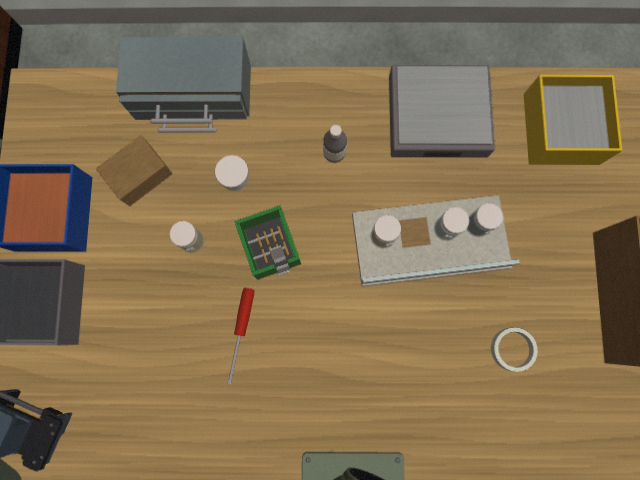

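View pics/scene0.png

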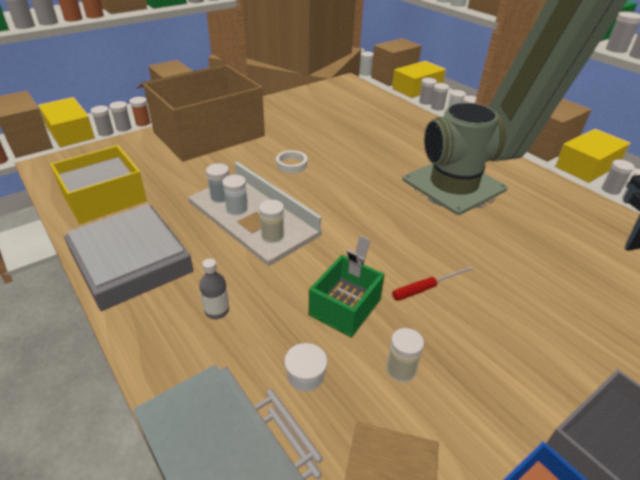

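The top view shows the stray jar at (184,236), the card at (415,232), row jars at (387,230), (455,222) and (489,218), the rail along (362,281)-(518,263), and the clip at (280,258) on the green bin. The scene view agrees.

```bash
python3 - <<'E'
from h import *
W=np.load('top0.npy');I=cv2.imread('pics/top0.png')
def reg(u0,u1,v0,v1,z0,z1,col=None):
    w=W[v0:v1,u0:u1].reshape(-1,3);c=I[v0:v1,u0:u1].reshape(-1,3).astype(int)
    m=(w[:,2]>z0)&(w[:,2]<z1)
    if col is not None: m&=col(c)
    return w[m]
for n,b in dict(stray=(165,205,215,255,76,92),j0=(370,405,212,250,105,122),j1=(438,470,204,242,105,122),j2=(473,505,200,238,105,122)).items():
    p=reg(*b);c,r=cv2.minEnclosingCircle(p[:,:2].astype(np.float32));print(n,len(p),np.median(p,0).round(1),p.mean(0).round(1),np.round(c,1),round(r,1))
# card
p=reg(398,434,212,250,24,38,lambda c:(c[:,2]-c[:,0]>30));print('card',len(p),np.nanmean(p,0).round(1),cv2.minAreaRect(p[:,:2].astype(np.float32)))
# shelf board
p=reg(350,515,195,285,22,38);print('board',cv2.minAreaRect(p[:,:2].astype(np.float32)),np.median(p[:,2]))
p=reg(355,522,255,290,60,80);print('rail',len(p),np.median(p[:,2]),cv2.minAreaRect(p[:,:2].astype(np.float32)))
l=cv2.fitLine(p[:,:2].astype(np.float32),cv2.DIST_HUBER,0,.01,.01).ravel();print(l)
p=reg(230,305,202,282,66,84,lambda c:(c[:,1]-c[:,2]>30));print('bin',len(p),np.median(p[:,2]),cv2.minAreaRect(p[:,:2].astype(np.float32)))
p=reg(262,300,235,280,90,140);print('clip',len(p),p.min(0),p.max(0),p.mean(0))
q=p[p[:,2]>115];print(len(q),q.mean(0),cv2.minAreaRect(q[:,:2].astype(np.float32)))
E
```

```text
stray 530 [540.1 344.5  83.4] [539.9 344.7  83.3] [540.8 345.1] 26.8
j0 563 [544.7 -66.5 113.2] [544.9 -66.5 113.2] [545.5 -66.9] 26.7
j1 572 [ 560.8 -201.3  113.2] [ 561.3 -201.4  113. ] [ 561.8 -202. ] 26.7
j2 551 [ 569.3 -268.1  113.2] [ 569.6 -268.   113. ] [ 570.3 -268.8] 26.8
card 798 [ 553.5 -135.1   31.3] ((553.6597900390625, -135.0392303466797), (62.690067291259766, 61.59507369995117), 6.817873954772949)
board ((538.5758056640625, -170.7161407470703), (161.25363159179688, 320.48138427734375), 6.915309906005859) 30.473114147136357
rail 683 70.09274894851524 ((466.6052551269531, -178.95326232910156), (8.858729362487793, 318.6688537597656), 6.927799701690674)
[ 1.2086271e-01 -9.9266922e-01  4.6613773e+02 -1.7763812e+02]
bin 703 75.19845304030798 ((528.09521484375, 174.46542358398438), (119.04042053222656, 99.53805541992188), 20.200143814086914)
clip 193 [452.10049491 124.60675987  90.00862785] [509.10089728 164.10295502 125.93832285] [485.57527586 145.72000074 109.91386913]
78 [482.95237136 145.13891709 120.34109891] ((480.4359130859375, 143.8914337158203), (54.879722595214844, 22.922719955444336), 20.74188995361328)
```

Request:
send_rows:
  steps:
    - [[-0.6,0,0,1,1],[-0.6,0,0,1,1],[-0.6,0,0,1,1],[-0.6,0,0,1,1],[-0.6,0,0,1,1]]
  squeeze: 15

```text
time_s: 0.52
ee_pos: [306.6, 467.2, 178.8]
ee_rot: [-180.0, 0.0, 124.0]
force: [0.3, -0.0, 0.4]
gripper_width: 91.3
gripper_force: 0.0
```

Request:
send_rows:
  steps:
    - [[-0.6,0,0,1,1],[-0.6,0,0,1,1],[-0.6,0,0,1,1],[-0.6,0,0,1,1],[0,0,0,0,1]]

```text
time_s: 0.93
ee_pos: [344.8, 377.0, 179.1]
ee_rot: [-179.9, 0.2, 96.5]
force: [-0.3, -1.3, -0.8]
gripper_width: 91.1
gripper_force: 0.0
```

```bash
cat >> h.py <<'E'
from scipy.spatial.transform import Rotation as R
def to(x,y,z,yaw=None):
    s=env.state();r=R.from_euler('xyz',s['ee_rot'],degrees=True)
    d=r.inv().apply(np.array([x,y,z])-s['ee_pos'])
    print('t',round(s['time_s'],2),'pos',s['ee_pos'].round(1),s['ee_rot'].round(2),'w',round(s['gripper_width'],1),'F',s['force'].round(1),round(s['gripper_force'],1))
    print('units',(d/40).round(2), 'yaw', None if yaw is None else round(-np.radians(yaw-s['ee_rot'][2])/.12,2))
E
python3 -c "
from h import *
to(540.6,345,178,96.92)"
```

```text
t 0.93 pos [344.8 377.  179.1] [-179.94    0.18   96.46] w 91.1 F [-0.3 -1.3 -0.8] 0.0
units [-1.35  4.77  0.03] yaw -0.07
```

Request:
send_rows:
  steps:
    - [[-0.27,0.95,0,0,1],[-0.27,0.95,0,0,1],[-0.27,0.95,0,0,1],[-0.27,0.95,0,0,1],[-0.27,0.95,0,-0.03,1]]

```text
time_s: 1.35
ee_pos: [540.9, 349.8, 179.1]
ee_rot: [-180.0, -0.0, 97.1]
force: [-0.2, 0.1, -0.2]
gripper_width: 91.2
gripper_force: 0.0
```

Request:
send_rows:
  steps:
    - [[0,0,0,0,1],[0,0,0,0,1],[0,0,0,0,1]]

```text
time_s: 1.6
ee_pos: [538.6, 350.0, 178.7]
ee_rot: [-179.9, 0.0, 97.1]
force: [-0.0, 0.9, -0.4]
gripper_width: 91.2
gripper_force: 0.0
```

```bash
python3 -c "
from h import *
f=grab('wrist','w1.png');W=world(f)
m=(W[...,2]>76)&(W[...,2]<90)&(np.hypot(W[...,0]-540,W[...,1]-345)<45)
p=W[m];print(len(p),p.mean(0),cv2.minEnclosingCircle(p[:,:2].astype(np.float32)))
to(540.6,345,30,96.92)"
```

```text
4041 [538.31834642 345.1655584   83.97899686] ((538.370361328125, 344.0246276855469), 26.48200225830078)
t 1.65 pos [538.2 350.2 179.1] [-179.91    0.     97.09] w 91.2 F [ 0.5  0.6 -0.3] 0.0
units [-0.14  0.05  3.73] yaw 0.03
```

Request:
send_rows:
  steps:
    - [[-0.14,0.03,0.9,0,1],[0,0,0.9,0,1],[0,0,0.9,0,1],[0,0,0.7,0,1],[0,0,0.33,0.03,1]]

```text
time_s: 2.07
ee_pos: [537.1, 343.7, 26.6]
ee_rot: [-179.6, 0.2, 96.9]
force: [0.5, -0.4, 0.6]
gripper_width: 91.2
gripper_force: 0.0
```

Request:
send_rows:
  steps:
    - [[0,0,0,0,1],[0,0,0,0,0.4],[0,0,0,0,0.4],[0,0,0,0,0.4],[0,0,0,0,0.4]]

```text
time_s: 2.48
ee_pos: [542.1, 345.2, 32.1]
ee_rot: [179.8, -0.1, 96.8]
force: [-0.5, -1.0, 0.0]
gripper_width: 67.6
gripper_force: 0.0
```

Request:
send_rows:
  steps:
    - [[0,0,0,0,0.4],[0,0,0,0,0.4],[0,0,0,0,0.4]]

```text
time_s: 2.73
ee_pos: [541.3, 344.5, 31.0]
ee_rot: [180.0, -0.0, 96.8]
force: [-2.1, -0.5, 2.5]
gripper_width: 52.6
gripper_force: 15.0
```

Request:
send_rows:
  steps:
    - [[0,0,-0.3,0,0.4],[0,0,-0.8,0,0.4],[0,0,-0.9,0,0.4],[0,0,-0.9,0,0.4],[0,0,-0.6,0,0.4]]

```text
time_s: 3.15
ee_pos: [542.4, 345.0, 174.5]
ee_rot: [179.7, -0.1, 96.8]
force: [0.6, 0.3, -1.9]
gripper_width: 52.6
gripper_force: 15.0
```

Request:
send_rows:
  steps:
    - [[-0.5,0.1,0,0,0.4],[-0.9,0.1,0,0,0.4],[-0.9,0.1,0,0,0.4],[-0.9,0.1,0,0,0.4],[-0.9,0.1,0,0,0.4]]

```text
time_s: 3.57
ee_pos: [580.7, 182.4, 170.8]
ee_rot: [180.0, 0.0, 96.9]
force: [-0.1, 0.0, -2.2]
gripper_width: 52.7
gripper_force: 15.0
```

Request:
send_rows:
  steps:
    - [[-0.9,-0.1,0,0,0.4],[-0.9,-0.1,0,0,0.4],[-0.9,-0.1,0,0,0.4],[-0.9,-0.1,0,0,0.4],[-0.9,-0.1,0,0,0.4]]

```text
time_s: 3.98
ee_pos: [581.8, 1.0, 170.8]
ee_rot: [180.0, 0.0, 96.8]
force: [0.8, 0.3, -1.3]
gripper_width: 52.7
gripper_force: 15.0
```

```bash
python3 -c "
from h import *
to(553.9,-134.6,165,96.92)"
```

```text
t 3.98 pos [581.8   1.  170.8] [1.7999e+02 1.0000e-02 9.6820e+01] w 52.7 F [ 0.8  0.3 -1.3] 15.0
units [-3.28 -1.1   0.14] yaw -0.01
```

Request:
send_rows:
  steps:
    - [[-0.8,-0.25,0,0,0.4],[-0.8,-0.25,0,0,0.4],[-0.8,-0.25,0,0,0.4],[-0.6,-0.25,0,0,0.4],[-0.28,-0.1,0,0,0.4]]

```text
time_s: 4.4
ee_pos: [552.9, -135.9, 170.6]
ee_rot: [-180.0, 0.1, 96.7]
force: [-0.1, 0.3, -2.1]
gripper_width: 52.4
gripper_force: 15.0
```

Request:
send_rows:
  steps:
    - [[0,0,0,0,0.4],[0,0,0,0,0.4],[0,0,0,0,0.4]]

```text
time_s: 4.65
ee_pos: [554.4, -131.4, 170.3]
ee_rot: [180.0, -0.1, 96.9]
force: [0.3, 0.3, -2.3]
gripper_width: 52.6
gripper_force: 15.0
```

```bash
python3 -c "
from h import *
grab('wrist','w2.png');f=grab('scene');cv2.imwrite('pics/s2.png',cv2.resize(f['pixels'][120:320,150:400,::-1],None,fx=3,fy=3))
to(553.9,-134.6,165,96.92)"
```

```text
t 4.75 pos [ 554.5 -131.2  170.3] [ 1.7999e+02 -3.0000e-02  9.6910e+01] w 52.7 F [-0.1  0.4 -1.8] 15.0
units [-0.08 -0.02  0.13] yaw -0.0
```

View pics/s2.png

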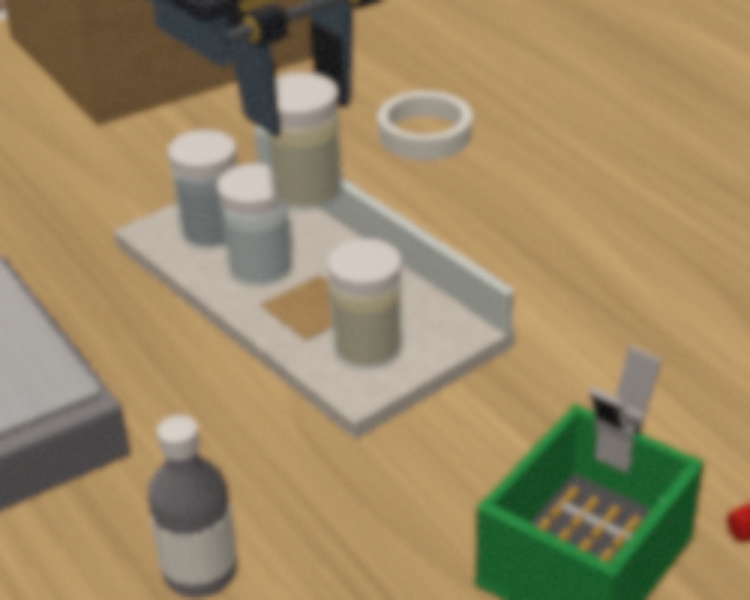

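View pics/w2.png

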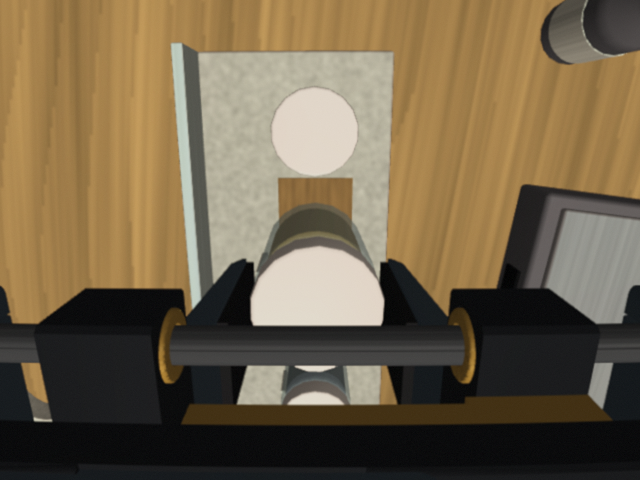

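The jar hangs upright between the pads: its lid centre is at about (317,300) in the wrist view, with the card at columns 278-352 behind it. I'll measure the lid centre against the card.

```bash
python3 -c "
from h import *
f=grab('wrist');W=world(f);g=f['pixels'].astype(int);s=env.state()
w=W[245:325,245:390].reshape(-1,3);c=g[245:325,245:390].reshape(-1,3)
m=(c.min(1)>170)&(w[:,2]>180);p=w[m];print('lid',len(p),np.median(p[:,2]),cv2.minEnclosingCircle(p[:,:2].astype(np.float32)))
ex=np.array([.9927,.1205]);ey=np.array([-.1205,.9927]);q=p[:,:2]
print('x ext',(q@ex).min(),(q@ex).max(),'y max',(q@ey).max(),'tcp',s['ee_pos'][:2]@ex,s['ee_pos'][:2]@ey,'card',np.dot([553.9,-134.6],ex),np.dot([553.9,-134.6],ey))
w=W[80:180,268:362].reshape(-1,3);c=g[80:180,268:362].reshape(-1,3);p=w[(w[:,2]>105)&(w[:,2]<120)];print('j0',len(p),cv2.minEnclosingCircle(p[:,:2].astype(np.float32)))
w=W[180:206,265:365].reshape(-1,3);c=g[180:206,265:365].reshape(-1,3);p=w[(w[:,2]<40)&(c[:,0]-c[:,2]>50)][:,:2];print('card x ext',np.percentile(p@ex,[1,99]),(p@ey).max())
"
```

```text
lid 8430 223.62742745460042 ((553.2144775390625, -131.02542114257812), 25.680831909179688)
x ext 508.10795557951633 558.9482158637314 y max -171.14101398094115 tcp 534.5754104327522 -197.15395206021375 card 533.63723 -200.36237
j0 6188 ((543.9404907226562, -68.35547637939453), 26.58623695373535)
card x ext [502.73672766 561.06414227] -173.0652959090688
```

Request:
send_rows:
  steps:
    - [[-0.095,-0.03,0,0,0.4],[0,0,0.5,0,0.4],[0,0,0.6,0,0.4],[0,0,0.6,0,0.4],[0,0,0.4,0,0.4]]

```text
time_s: 5.22
ee_pos: [552.3, -135.9, 84.2]
ee_rot: [-179.9, -0.1, 96.9]
force: [-0.5, -0.2, -1.3]
gripper_width: 52.8
gripper_force: 15.0
```

Request:
send_rows:
  steps:
    - [[0,0,0.2,0,0.4],[0,0,0.1,0,0.4],[0,0,0,0,0.4],[0,0,0,0,0.4]]

```text
time_s: 5.55
ee_pos: [554.2, -136.7, 75.1]
ee_rot: [179.9, 0.0, 96.8]
force: [0.7, -0.2, -1.9]
gripper_width: 52.2
gripper_force: 15.0
```

```bash
python3 -c "
from h import *
to(553.2,-135.3,61,96.92)"
```

```text
t 5.55 pos [ 554.2 -136.7   75.1] [1.799e+02 3.000e-02 9.684e+01] w 52.2 F [ 0.7 -0.2 -1.9] 15.0
units [ 0.04 -0.02  0.35] yaw -0.01
```

Request:
send_rows:
  steps:
    - [[0.03,0,0.1,0,0.4],[0,0,0.1,0,0.4],[0,0,0.08,0,0.4],[0,0,0,0,0.4],[0,0,0,0,0.4]]

```text
time_s: 5.97
ee_pos: [553.1, -135.3, 62.9]
ee_rot: [-180.0, -0.0, 96.8]
force: [-0.2, 0.0, -1.9]
gripper_width: 52.3
gripper_force: 15.0
```

Request:
send_rows:
  steps:
    - [[0,0,0.03,0,0.4],[0,0,0.02,0,0.4],[0,0,0,0,0.4]]

```text
time_s: 6.22
ee_pos: [553.4, -135.4, 61.1]
ee_rot: [180.0, 0.0, 96.8]
force: [0.1, 0.1, -2.0]
gripper_width: 52.5
gripper_force: 15.0
```

Request:
send_rows:
  steps:
    - [[0,0,0.02,0,0.4],[0,0,0.02,0,0.4],[0,0,0,0,0.4]]

```text
time_s: 6.47
ee_pos: [553.4, -135.6, 60.9]
ee_rot: [179.9, 0.0, 96.8]
force: [-2.1, 0.3, 6.6]
gripper_width: 52.9
gripper_force: 15.1
```

Contact. Release slowly, then rise.

Request:
send_rows:
  steps:
    - [[0,0,-0.02,0,0.62],[0,0,0,0,0.66],[0,0,0,0,0.72],[0,0,0,0,0.8],[0,0,0,0,0.8]]

```text
time_s: 6.88
ee_pos: [553.3, -135.3, 60.1]
ee_rot: [-180.0, -0.0, 96.8]
force: [0.2, -0.2, 0.8]
gripper_width: 72.6
gripper_force: 0.0
```

Request:
send_rows:
  steps:
    - [[0,0,0,0,0.8],[0,0,0,0,0.8],[0,0,-0.3,0,0.8],[0,0,-0.7,0,0.8],[0,0,-0.8,0,0.8]]

```text
time_s: 7.3
ee_pos: [551.6, -134.9, 131.2]
ee_rot: [-179.7, -0.1, 96.8]
force: [2.0, 1.1, 0.9]
gripper_width: 72.8
gripper_force: 0.0
```

Request:
send_rows:
  steps:
    - [[0,0,-0.8,0,0.8],[0,0,-0.8,0,0.8],[0,0,-0.3,0,0.8],[0,0,0,0,0.8],[0,0,0,0,0.8]]

```text
time_s: 7.72
ee_pos: [553.2, -135.4, 208.3]
ee_rot: [180.0, 0.0, 96.8]
force: [-0.1, -0.4, -0.2]
gripper_width: 73.0
gripper_force: 0.0
```

```bash
python3 -c "
from h import *
f=grab('wrist','w3.png');W=world(f);p=W[(W[...,2]>107)&(W[...,2]<119)]
ex=np.array([.9927,.1205]);ey=np.array([-.1205,.9927])
for y in (-133,-201,-269,-337):
  q=p[(abs(p[:,:2]@ey-y)<32)&(abs(p[:,:2]@ex-532)<35)]
  if len(q)>50:
    c,r=cv2.minEnclosingCircle(q[:,:2].astype(np.float32));print(y,len(q),np.dot(c,ex),np.dot(c,ey),r,q[:,2].std())
to(480.2,143.8,180,110.5)"
```

```text
-133 4806 531.6243969245911 -133.37376944961548 26.600618362426758 0.769505128743832
-201 4080 530.2208130661011 -201.18129878997803 26.44285011291504 0.899104889517899
-269 2984 531.8077967407227 -268.6246204467773 26.371463775634766 1.2717494776100988
-337 2293 531.817171749878 -337.2073356414795 26.507413864135742 0.8986628799677233
t 7.77 pos [ 552.4 -135.2  207. ] [-1.7989e+02 -5.0000e-02  9.6820e+01] w 73.1 F [-0.8  0.8 -0.5] 0.0
units [ 7.14 -0.96  0.68] yaw -1.99
```

View pics/w3.png

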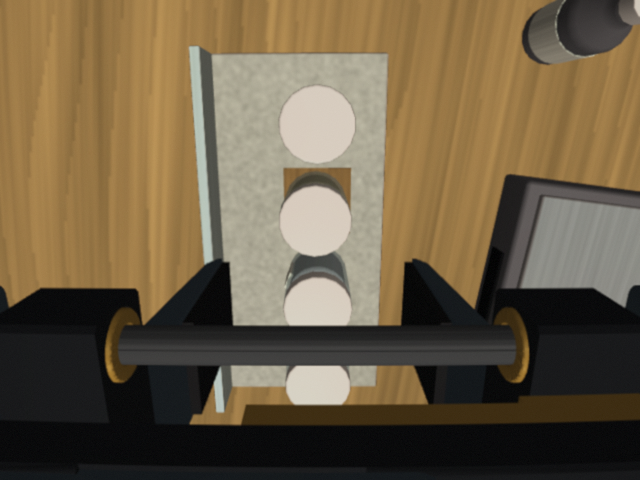

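The jar stands on the card (lid at (315,220)) in line with its neighbours to within 1.5 mm. Next is the clip.

Request:
send_rows:
  steps:
    - [[0.9,-0.12,0,0,0.8],[0.9,-0.12,0,0,0.8],[0.9,-0.12,0,0,0.8],[0.9,-0.12,0,0,0.8],[0.9,-0.12,0,0,0.8]]

```text
time_s: 8.18
ee_pos: [506.0, 41.8, 206.0]
ee_rot: [-179.7, -0.0, 96.8]
force: [-0.3, 0.0, 0.6]
gripper_width: 72.8
gripper_force: 0.0
```

Request:
send_rows:
  steps:
    - [[0.9,-0.12,0.2,0,0.8],[0.9,-0.12,0.2,0,0.8],[0.84,-0.12,0.2,0,0.8],[0,0,0,-1,0.8],[0,0,0,-1,0.8]]

```text
time_s: 8.6
ee_pos: [478.8, 145.1, 181.4]
ee_rot: [-179.7, -0.0, 111.1]
force: [-0.2, 0.7, 0.4]
gripper_width: 72.7
gripper_force: 0.0
```

Request:
send_rows:
  steps:
    - [[0,0,0,0,0.8],[0,0,0,0,0.8],[0,0,0,0,0.8]]

```text
time_s: 8.85
ee_pos: [480.7, 143.3, 183.3]
ee_rot: [-179.9, -0.0, 110.4]
force: [0.6, 0.2, 0.3]
gripper_width: 73.3
gripper_force: 0.0
```

```bash
python3 -c "
from h import *
f=grab('wrist','w4.png');W=world(f);np.save('w4.npy',W)
to(480.2,143.8,97,110.5)
p=W[(W[...,2]>110)&(W[...,2]<132)&(np.hypot(W[...,0]-480,W[...,1]-144)<45)]
print(len(p),p.mean(0),cv2.minAreaRect(p[:,:2].astype(np.float32)))
q=p[p[:,2]>121];print(len(q),q.max(0),cv2.minAreaRect(q[:,:2].astype(np.float32)))"
```

```text
t 8.9 pos [481.  143.2 183.6] [-1.7993e+02 -1.0000e-02  1.1041e+02] w 72.5 F [-0.7 -0.2 -0.2] 0.0
units [ 0.02 -0.01  2.16] yaw -0.01
984 [478.31875743 143.08543255 118.52105352] ((478.48199462890625, 142.5900421142578), (54.718448638916016, 24.177675247192383), 19.908262252807617)
426 [507.31456024 162.40115467 124.54194385] ((478.5297546386719, 142.65060424804688), (54.592689514160156, 23.709020614624023), 19.886211395263672)
```

View pics/w4.png

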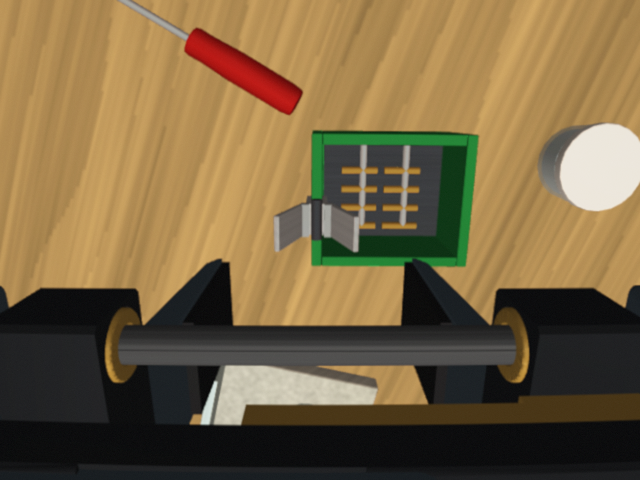

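The clip's handles are at about (278..358, 230) in the wrist view, midway between the fingers and square to them. Descending.

Request:
send_rows:
  steps:
    - [[0,-0.03,0.5,0,0.8],[0,0,0.7,0,0.8],[0,0,0.6,0,0.8],[0,0,0.36,0,0.8],[0,0,0,0,0.8]]
  squeeze: 18

```text
time_s: 9.32
ee_pos: [477.5, 142.0, 94.7]
ee_rot: [-179.6, -0.0, 110.4]
force: [-0.6, 0.0, 0.3]
gripper_width: 73.0
gripper_force: 0.0
```

Request:
send_rows:
  steps:
    - [[0,0,0,0,0.8],[0,0,0,0,0.6],[0,0,0,0,0.5],[0,0,0,0,0.4],[0,0,0,0,0.3]]

```text
time_s: 9.73
ee_pos: [480.7, 143.4, 98.8]
ee_rot: [179.9, 0.0, 110.6]
force: [0.4, 0.2, 0.6]
gripper_width: 49.0
gripper_force: 0.0
```

Request:
send_rows:
  steps:
    - [[0,0,0,0,0.28],[0,0,0,0,0.28],[0,0,0,0,0.28],[0,0,0,0,0.28],[0,0,0,0,0.28]]

```text
time_s: 10.15
ee_pos: [480.0, 143.2, 97.9]
ee_rot: [180.0, -0.0, 110.6]
force: [-0.1, -0.1, 0.4]
gripper_width: 25.9
gripper_force: 0.0
```

```bash
python3 -c "
from h import *
to(480.2,143.8,97,110.5)
f=grab('scene');cv2.imwrite('pics/s5.png',cv2.resize(f['pixels'][190:340,260:460,::-1],None,fx=4,fy=4))"
```

```text
t 10.15 pos [480.  143.2  97.9] [180.    -0.   110.57] w 25.9 F [-0.1 -0.1  0.4] 0.0
units [0.01 0.01 0.02] yaw 0.01
```

View pics/s5.png

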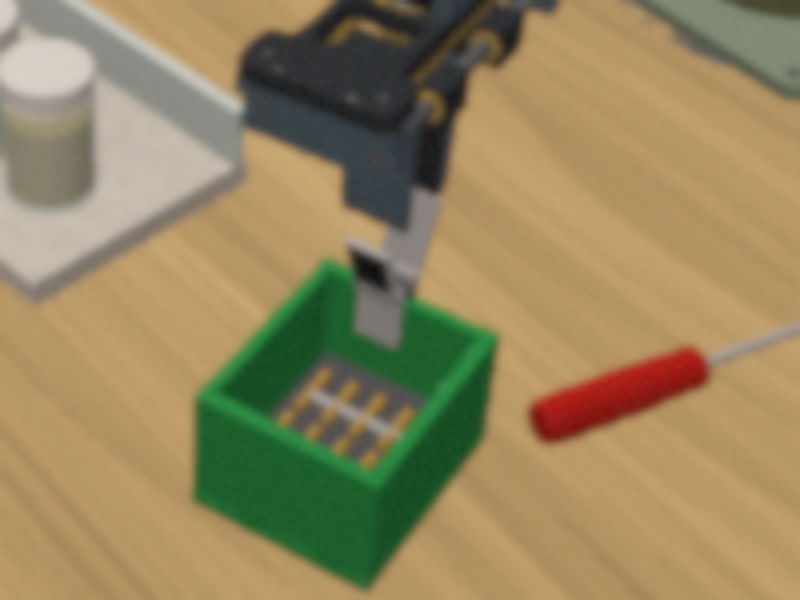

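```bash
python3 -c "
from h import *
f=grab('scene');T=np.linalg.inv(np.array(f['cam_to_world']))
P=np.array([[480,143.2,97.9],[480,143.2,117],[480,143.2,127],[505,153,127],[455,134,127],[480,143.2,79],[492,147.6,98],[468,138.8,98]])
q=cv2.projectPoints(P,cv2.Rodrigues(T[:3,:3])[0],T[:3,3],np.array(f['intrinsics']),np.array(f['dist'],float))[0][:,0]
print(q.round(1)); print('crop',((q-[260,190])*4).round())
W=world(f)
for c in [(380,150),(390,210),(415,210),(410,260),(380,310),(430,150),(370,265)]:
  u,v=260+c[0]//4,190+c[1]//4;print(c,W[v,u].round(0),f['pixels'][v,u])
print(env.state()['gripper_force'])
"
```

```text
[[356.9 252.8]
 [357.6 245.4]
 [358.1 241.5]
 [351.3 249.1]
 [364.7 234.3]
 [356.1 259.9]
 [353.6 256.3]
 [360.1 249.2]]
crop [[388. 251.]
 [391. 222.]
 [392. 206.]
 [365. 237.]
 [419. 177.]
 [385. 279.]
 [375. 265.]
 [400. 237.]]
(380, 150) [551. 206. 236.] [59 66 70]
(390, 210) [498. 159. 146.] [55 65 69]
(415, 210) [460. 137. 112.] [122 116 114]
(410, 260) [468. 146.  87.] [139 132 130]
(380, 310) [487. 150.  69.] [124 117 114]
(430, 150) [466. 149. 160.] [28 29 31]
(370, 265) [502. 154. 109.] [14 14 15]
0.0
```

```bash
python3 -c "
from h import *
a=np.radians(20.5);cx=np.array([np.cos(a),np.sin(a)]);cy=np.array([-np.sin(a),np.cos(a)])
for n in('scene','wrist','top'):
  f=grab(n);W=world(f);g=f['pixels'];d=W[...,:2]-[480,143.2]
  X=d@cx;Y=d@cy;Z=W[...,2]
  m=(abs(X)<75)&(abs(Y)<40)&(Z>82)
  print(n,m.sum())
  for z in range(82,180,8):
    k=m&(Z>=z)&(Z<z+8)
    if k.sum():
      o=np.argsort(X[k]);h=np.histogram(X[k],bins=np.arange(-75,80,10))[0];print(z,k.sum(),h,'Y',Y[k].min().round(),Y[k].max().round(),'grey',g[k].mean(0).round())
print(env.state()['ee_pos'],env.state()['gripper_width'])
"
```

```text
scene 9869
82 82 [ 0  0  0  0  0  0 37 17 10 18  0  0  0  0  0] Y -10.0 16.0 grey [122. 117. 111.]
90 67 [ 0  0  0  0  0  7 41  0  0 19  0  0  0  0  0] Y -10.0 14.0 grey [117. 111. 105.]
98 60 [ 0  0  0  0  0 22  9  0  0 29  0  0  0  0  0] Y -11.0 14.0 grey [95. 91. 84.]
106 49 [ 0  0  0  0  0 26  1  0  0 12 10  0  0  0  0] Y -9.0 14.0 grey [100.  93.  87.]
114 65 [ 0  0  0  0  1 28  0  0  0  4 32  0  0  0  0] Y -10.0 13.0 grey [132. 123. 116.]
122 11 [0 0 0 0 0 4 0 0 0 0 7 0 0 0 0] Y -2.0 12.0 grey [146. 137. 129.]
130 28 [ 0  0  0  0  0  1 11  0  0 16  0  0  0  0  0] Y -15.0 18.0 grey [100.  89.  77.]
138 80 [ 0  0  0  0  0  7 21  0  0 49  3  0  0  0  0] Y -17.0 17.0 grey [64. 63. 62.]
146 88 [ 0  0  0  0  0  7 20  0  0 50 11  0  0  0  0] Y -19.0 17.0 grey [58. 60. 62.]
154 70 [ 0  0  0  0  0  5 22  0  0 35  8  0  0  0  0] Y -18.0 17.0 grey [56. 58. 59.]
162 43 [ 0  0  0  0  0  7 21  0  0 12  3  0  0  0  0] Y 4.0 18.0 grey [49. 50. 51.]
170 23 [ 0  0  0  0  0  4 11  0  0  4  4  0  0  0  0] Y 5.0 18.0 grey [50. 49. 49.]
178 13 [0 0 0 0 0 0 0 0 0 8 5 0 0 0 0] Y 15.0 18.0 grey [47. 53
[... 691 characters left out ...]
.0 grey [56. 55. 48.]
138 456 [  0   0   0   0   0 143  88   0 147  78   0   0   0   0   0] Y -12.0 17.0 grey [29. 31. 32.]
146 537 [  0   0   0   0   0 171  90   0 172 104   0   0   0   0   0] Y -7.0 17.0 grey [27. 29. 31.]
154 633 [  0   0   0   0   0 227  93   0 168 145   0   0   0   0   0] Y -18.0 17.0 grey [28. 30. 31.]
162 743 [  0   0   0   0   7 264  94   0 194 184   0   0   0   0   0] Y -18.0 17.0 grey [30. 32. 32.]
170 877 [  0   0   0   0  10 319 116   0 226 206   0   0   0   0   0] Y -18.0 17.0 grey [28. 30. 32.]
178 949 [  0   0   0   0   0 334 142   0 272 201   0   0   0   0   0] Y -18.0 17.0 grey [26. 29. 30.]
top 5934
[480.02409792 143.23856002  97.8105821 ] 25.27402637080415
```

The depth data show the fingertips at z≈131, about 33 mm above the reported TCP. The fingers closed above the handles without touching the clip. I'll open, go down 33 mm further and squeeze again.

Request:
send_rows:
  steps:
    - [[0,0,0,0,0.8],[0,0,0,0,0.8],[0,0,0,0,0.8],[0,0,0,0,0.8],[0,0,0,0,0.8]]

```text
time_s: 10.82
ee_pos: [480.1, 143.2, 97.9]
ee_rot: [180.0, -0.0, 110.6]
force: [-0.2, 0.8, -0.2]
gripper_width: 56.2
gripper_force: 0.0
```

Request:
send_rows:
  steps:
    - [[0,0,0,0,0.8],[0,0,0,0,0.8],[0,0,0.2,0,0.8],[0,0,0.2,0,0.8],[0,0,0,0,0.8]]

```text
time_s: 11.23
ee_pos: [478.5, 142.8, 79.9]
ee_rot: [-179.8, -0.0, 110.6]
force: [-0.4, 1.0, -0.2]
gripper_width: 72.7
gripper_force: 0.0
```

```bash
cat > prof.py <<'E'
from h import *
import sys
def prof(x,y,deg,zmin=60,n='scene'):
  a=np.radians(deg);cx=np.array([np.cos(a),np.sin(a)]);cy=np.array([-np.sin(a),np.cos(a)])
  f=grab(n);W=world(f);g=f['pixels'];d=W[...,:2]-[x,y];X=d@cx;Y=d@cy;Z=W[...,2]
  m=(abs(X)<75)&(abs(Y)<30)&(Z>zmin)
  for z in range(zmin,170,8):
    k=m&(Z>=z)&(Z<z+8)
    if k.sum():print(z,np.histogram(X[k],bins=np.arange(-65,70,10))[0],'Y',Y[k].min().round(),Y[k].max().round(),'grey',g[k].mean().round())
  s=env.state();print(s['time_s'],s['ee_pos'].round(1),s['gripper_width'],s['gripper_force'],s['force'].round(1))
E
python3 -c "
from prof import *
prof(480,143.2,20.5,82)"
```

```text
82 [ 0  0  0  0  0 34 20 10 15  0  0  0  0] Y -11.0 15.0 grey 117.0
90 [ 0  0  0  0  5 38  0  0  7  0  0  0  0] Y -9.0 14.0 grey 123.0
98 [ 0  0  0  0 23 15  0  0  6  0  0  0  0] Y -9.0 13.0 grey 124.0
106 [ 0  0  0  1 41  2  0  0  2  3  0  0  0] Y -7.0 13.0 grey 127.0
114 [ 0  0 25  3 42  0  0  0  2  3 23  9  0] Y -16.0 18.0 grey 95.0
122 [ 0  0 29  2  2  0  0  0  0  0  9 41  0] Y -16.0 18.0 grey 57.0
130 [ 0  1 22  0  0  0  0  0  0  0  8 46  0] Y -16.0 17.0 grey 61.0
138 [ 0  0 28  0  0  0  0  0  0  0  8 46  0] Y -15.0 17.0 grey 57.0
146 [ 0  2 23  1  0  0  0  0  0  0  3 51  0] Y -17.0 18.0 grey 60.0
154 [ 0  2 35  1  0  0  0  0  0  0  2 53  0] Y -16.0 18.0 grey 60.0
162 [ 0  2 23  1  0  0  0  0  0  0  0 13  0] Y -12.0 17.0 grey 58.0
11.2833 [478.9 142.9  80.5] 72.813798874388 0.0 [ 0.3 -0.4  0. ]
```

Request:
send_rows:
  steps:
    - [[0,0,0.2,0,0.8],[0,0,0.2,0,0.8],[0,0,0,0,0.8],[0,0,0,0,0.6],[0,0,0,0,0.5]]

```text
time_s: 11.7
ee_pos: [480.1, 143.3, 65.8]
ee_rot: [-180.0, -0.0, 110.6]
force: [-1.1, 0.0, 0.1]
gripper_width: 62.9
gripper_force: 0.0
```

Request:
send_rows:
  steps:
    - [[0,0,0,0,0.4],[0,0,0,0,0.35],[0,0,0,0,0.3],[0,0,0,0,0.28],[0,0,0,0,0.28]]

```text
time_s: 12.12
ee_pos: [484.4, 144.6, 70.1]
ee_rot: [179.4, 0.0, 110.6]
force: [-2.7, -0.8, 25.9]
gripper_width: 29.3
gripper_force: 18.1
```

Request:
send_rows:
  steps:
    - [[0,0,0,0,0.28],[0,0,0,0,0.28],[0,0,0,0,0.28],[0,0,0,0,0.28]]

```text
time_s: 12.45
ee_pos: [482.6, 143.9, 70.1]
ee_rot: [179.6, 0.0, 110.6]
force: [-3.7, -1.5, 21.6]
gripper_width: 25.9
gripper_force: 17.2
```

```bash
python3 -c "
from prof import *
prof(480,143.2,20.5,50)"
```

```text
50 [ 0  0  0  0  0  0 21 29 49  5  7  4  8] Y -30.0 30.0 grey 77.0
58 [ 0  0  0  0  0  0 17 44 43  4  6  7  8] Y -30.0 30.0 grey 80.0
66 [ 0  0  0  0  0  0 20 67 14  5 10  7  7] Y -30.0 30.0 grey 78.0
74 [ 0  0  0  0  0  2 41 35  5  2  3  1  1] Y -30.0 29.0 grey 99.0
82 [ 0  0  0  0  0  7 15 25 11  0  0  0  0] Y -9.0 17.0 grey 117.0
90 [ 0  0  0  0  0  8  5 12 18  0  0  0  0] Y -9.0 13.0 grey 97.0
98 [ 0  0  0  0  0 11  4  0  8  0  0  0  0] Y -10.0 16.0 grey 97.0
106 [ 0  0  0  0  1 16  4  0 23 14  0  0  0] Y -17.0 17.0 grey 81.0
114 [ 0  0  0  0  4 19  4  0 16 33  0  0  0] Y -18.0 17.0 grey 78.0
122 [ 0  0  0  0  3 31  1  0  9 43  0  0  0] Y -18.0 17.0 grey 78.0
130 [ 0  0  0  0  4 19  0  0  7 11  0  0  0] Y -11.0 17.0 grey 57.0
138 [ 0  0  0  0  4 19  0  0  2  6  0  0  0] Y 4.0 18.0 grey 52.0
146 [0 0 0 0 0 1 0 0 3 7 0 0 0] Y 15.0 17.0 grey 65.0
154 [0 0 0 0 0 0 0 0 2 9 0 0 0] Y 14.0 17.0 grey 61.0
162 [0 0 0 0 0 0 0 0 4 2 0 0 0] Y 16.0 18.0 grey 52.0
12.5 [482.6 143.9  70.1] 25.479428451453956 17.178558111190796 [-3.4 -0.7 21.9]
```

Request:
send_rows:
  steps:
    - [[0,0,-0.1,0,0.28],[0,0,-0.1,0,0.28],[0,0,-0.2,0,0.28],[0,0,-0.4,0,0.28],[0,0,-0.6,0,0.28]]

```text
time_s: 12.92
ee_pos: [478.3, 142.7, 120.8]
ee_rot: [-179.7, -0.0, 110.6]
force: [0.1, 0.5, 0.7]
gripper_width: 25.7
gripper_force: 13.6
```

Request:
send_rows:
  steps:
    - [[0,0,-0.6,0,0.28],[0,0,-0.5,0,0.28],[0,0,-0.2,0,0.28],[0,0,0,0,0.28],[0,0,0,0,0.28]]

```text
time_s: 13.33
ee_pos: [479.6, 143.1, 173.3]
ee_rot: [-180.0, -0.0, 110.6]
force: [0.5, -0.2, -0.4]
gripper_width: 25.8
gripper_force: 13.6
```

```bash
python3 -c "
from prof import *
prof(480,143.2,20.5,82)
f=grab('scene');cv2.imwrite('pics/s6.png',cv2.resize(f['pixels'][150:300,260:460,::-1],None,fx=4,fy=4,interpolation=cv2.INTER_CUBIC))"
```

```text
146 [0 0 0 0 2 0 0 2 9 0 0 0 0] Y -8.0 13.0 grey 134.0
154 [ 0  0  0  0  2 11  0 24 25  0  0  0  0] Y -10.0 13.0 grey 127.0
162 [ 0  0  0  0  0  9  0 48  6  0  0  0  0] Y -10.0 14.0 grey 126.0
13.3833 [479.1 143.  172.6] 25.795168107360375 13.619826436042786 [-0.9 -0.1 -1.1]
```

View pics/s6.png

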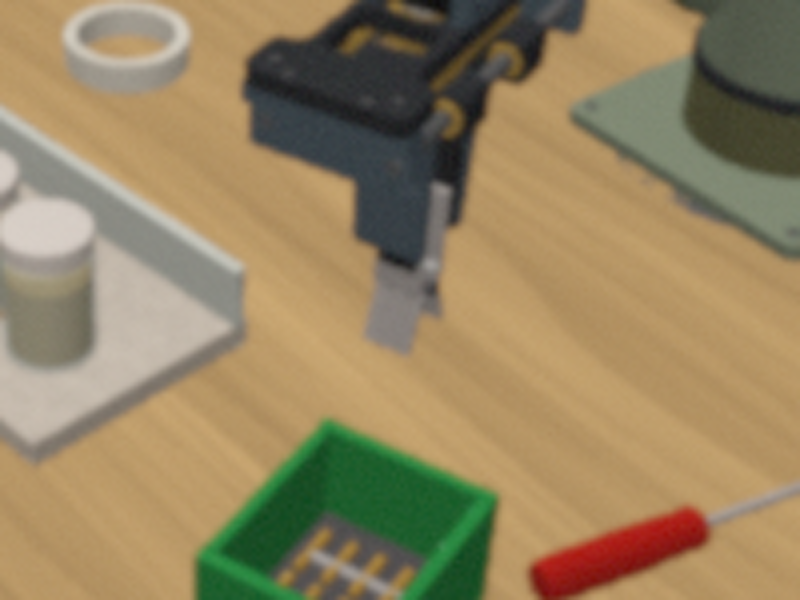

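The clip is held square and level with its jaws open. Turning and carrying it to the rail.

Request:
send_rows:
  steps:
    - [[0,0,0,1,0.28],[0,0,0,0.98,0.28],[-0.5,-0.2,0,0,0.28],[-0.8,-0.2,0,0,0.28],[-0.8,-0.2,0,0,0.28]]

```text
time_s: 13.85
ee_pos: [465.2, 56.4, 172.2]
ee_rot: [-179.8, -0.0, 97.1]
force: [-0.2, -0.2, -0.4]
gripper_width: 25.7
gripper_force: 13.6
```

Request:
send_rows:
  steps:
    - [[-0.8,-0.2,0,0,0.28],[-0.8,-0.2,0,0,0.28],[-0.8,-0.2,0,0,0.28],[-0.8,-0.1,0,0,0.28],[-0.8,0,0,0,0.28]]

```text
time_s: 14.27
ee_pos: [456.0, -106.5, 172.5]
ee_rot: [-179.8, -0.1, 96.9]
force: [0.1, -0.1, -0.1]
gripper_width: 25.2
gripper_force: 13.6
```

Request:
send_rows:
  steps:
    - [[-0.6,0,0,0,0.28],[-0.4,0,0,0,0.28],[0,0,0,0,0.28],[0,0,0,0,0.28],[0,0,0,0,0.28]]

```text
time_s: 14.68
ee_pos: [462.1, -144.1, 172.9]
ee_rot: [-179.9, -0.1, 97.0]
force: [-0.3, -0.2, -1.1]
gripper_width: 25.4
gripper_force: 13.6
```

```bash
python3 -c "
from prof import *
to(462.5,-146.1,67,96.92)
for n in('top','scene'):
  print(n);prof(462.6,-145.7,6.92,122,n)"
```

```text
t 14.68 pos [ 462.1 -144.1  172.9] [-1.7988e+02 -1.0000e-01  9.6960e+01] w 25.4 F [-0.3 -0.2 -1.1] 13.6
units [-0.06  0.01  2.65] yaw 0.01
top
146 [0 0 0 0 1 0 0 0 0 0 0 0 0] Y 11.0 11.0 grey 106.0
154 [0 0 0 0 8 0 0 3 3 0 0 0 0] Y 9.0 15.0 grey 104.0
162 [0 0 0 0 4 4 0 3 0 0 0 0 0] Y 11.0 15.0 grey 91.0
14.7333 [ 462.3 -143.9  173.1] 25.993308708812258 13.619023561477661 [ 0.1  0.1 -0.9]
scene
146 [0 0 0 0 2 0 0 2 4 0 0 0 0] Y -7.0 15.0 grey 130.0
154 [ 0  0  0  0  3 16  0  8 20  0  0  0  0] Y -10.0 18.0 grey 124.0
162 [ 0  0  0  0  0 12  0 31  4  0  0  0  0] Y -9.0 16.0 grey 125.0
14.7833 [ 462.4 -143.9  173.4] 25.46266753063675 13.619068711996078 [-0.7  0.3 -0.8]
```

Request:
send_rows:
  steps:
    - [[-0.05,0,0.3,0,0.28],[0,0,0.5,0,0.28],[0,0,0.5,0,0.28],[0,0,0.3,0,0.28],[0,0,0,0,0.28]]

```text
time_s: 15.2
ee_pos: [460.9, -145.2, 107.4]
ee_rot: [-179.7, -0.2, 97.0]
force: [0.2, -0.1, -1.1]
gripper_width: 25.6
gripper_force: 13.6
```

Request:
send_rows:
  steps:
    - [[0,0,0.3,0,0.28],[0,0,0.3,0,0.28],[0,0,0.2,0,0.28],[0,0,0,0,0.28],[0,0,0,0,0.28]]

```text
time_s: 15.62
ee_pos: [463.3, -146.6, 78.2]
ee_rot: [180.0, -0.0, 97.0]
force: [-0.0, 0.8, -0.7]
gripper_width: 25.7
gripper_force: 13.6
```

```bash
python3 -c "
from prof import *
to(462.5,-146.1,64,96.92)
prof(462.6,-145.7,6.92,40)"
```

```text
t 15.62 pos [ 463.3 -146.6   78.2] [179.99  -0.    96.99] w 25.7 F [-0.   0.8 -0.7] 13.6
units [ 0.02 -0.02  0.35] yaw 0.01
40 [ 0  0  0  0  0  0 17  7  0  0  0  0  0] Y -28.0 29.0 grey 140.0
48 [ 0  0  0  0  0  0 17  9  0  0  0  0  0] Y -26.0 30.0 grey 134.0
56 [ 0  0  0  0  2 10 11 12 20  0  0  0  0] Y -29.0 29.0 grey 137.0
64 [ 0  0  0  0  0 12 32 29  9  0  0  0  0] Y -29.0 30.0 grey 145.0
72 [ 0  0  0  0  0  5  1 24  2  0  0  0  0] Y -11.0 14.0 grey 130.0
80 [ 0  0  0  0  0  6  7 18  0  0  0  0  0] Y -12.0 18.0 grey 117.0
88 [ 0  0  0  0  0 12 14 22  1  0  0  0  0] Y -11.0 21.0 grey 121.0
96 [ 0  0  0  0  0 26  2 21  0  0  0  0  0] Y -12.0 21.0 grey 116.0
104 [ 0  0  0  0  0 16  0 10  2  0  0  0  0] Y -12.0 21.0 grey 108.0
112 [ 0  0  0  0  3 29  0  1 19  0  0  0  0] Y -19.0 18.0 grey 128.0
120 [ 0  0  0  0  3 31  0  2 30  1  0  0  0] Y -21.0 18.0 grey 78.0
128 [ 0  0  0  0  8 40  0  3 25  8  0  0  0] Y -19.0 20.0 grey 86.0
136 [ 0  0  0  0  7 32  0  1 20 16  0  0  0] Y -16.0 18.0 grey 59.0
144 [ 0  0  0  0  7 29  0  0 12 21  0  0  0] Y -17.0 18.0 grey 52.0
152 [ 0  0  0  0  7 33  0  0  7 30  0  0  0] Y -16.0 19.0 grey 51.0
160 [ 0  0  0  0  8 22  0  0 10 31  0  0  0] Y -15.0 18.0 grey 52.0
168 [ 0  0  0  0 15 17  0  0  9 21  0  0  0] Y -14.0 20.0 grey 59.0
15.6667 [ 463.6 -146.9   78.6] 25.557336130019614 13.618615418672562 [-0.3  0.  -0.5]
```

Jaws straddle the rail. Continue down to contact.

Request:
send_rows:
  steps:
    - [[0,0,0.1,0,0.28],[0,0,0.1,0,0.28],[0,0,0.05,0,0.28],[0,0,0,0,0.28],[0,0,0,0,0.28]]

```text
time_s: 16.08
ee_pos: [463.0, -147.0, 67.7]
ee_rot: [-180.0, -0.0, 97.0]
force: [0.2, -0.1, -0.9]
gripper_width: 25.5
gripper_force: 13.6
```

Request:
send_rows:
  steps:
    - [[0,0,0.05,0,0.28],[0,0,0.03,0,0.28],[0,0,0,0,0.28]]

```text
time_s: 16.33
ee_pos: [463.4, -147.1, 65.3]
ee_rot: [180.0, 0.0, 97.0]
force: [-1.0, 0.1, 4.1]
gripper_width: 25.9
gripper_force: 14.4
```

Request:
send_rows:
  steps:
    - [[0,0,0.03,0,0.28],[0,0,0,0,0.4],[0,0,0,0,0.5],[0,0,0,0,0.6],[0,0,0,0,0.72]]

```text
time_s: 16.75
ee_pos: [463.0, -146.9, 63.2]
ee_rot: [-180.0, -0.0, 97.0]
force: [-0.4, -0.0, 0.0]
gripper_width: 49.9
gripper_force: 7.3
```

Request:
send_rows:
  steps:
    - [[0,0,0,0,0.77],[0,0,0,0,0.77],[0,0,0,0,0.77],[0,0,0,0,0.77],[0,0,0,0,0.77]]

```text
time_s: 17.17
ee_pos: [463.2, -147.0, 63.5]
ee_rot: [180.0, -0.0, 97.0]
force: [0.4, -0.6, 0.4]
gripper_width: 70.1
gripper_force: 0.0
```

```bash
python3 -c "
from prof import *
prof(462.6,-145.7,6.92,64)"
```

```text
64 [ 0  0  0  0  0  0 22 28  0  0  0  0  0] Y -26.0 30.0 grey 140.0
72 [ 0  0  0  0  0  5  9 15  0  0  0  0  0] Y -27.0 22.0 grey 111.0
80 [ 0  0  0  0  1 32 21 12  6  0  0  0  0] Y -11.0 17.0 grey 118.0
88 [ 0  0  0  0  1 23  0  0 12  0  0  0  0] Y -11.0 20.0 grey 113.0
96 [ 0  0  5  7 16 11  0  0 15  0 10  1  0] Y -18.0 21.0 grey 104.0
104 [ 0  0  9 11 29  1  0  0  8  2  7 24  0] Y -17.0 22.0 grey 94.0
112 [ 0  0 16 20 32  0  0  0  2  9  7 25  0] Y -21.0 18.0 grey 106.0
120 [ 0  0 14 21  4  0  0  0  0  2  5 24  0] Y -18.0 18.0 grey 65.0
128 [ 0  1 12 23  0  0  0  0  0  0  9 33  0] Y -20.0 20.0 grey 56.0
136 [ 0  0 12 29  0  0  0  0  0  0  8 26  0] Y -18.0 18.0 grey 55.0
144 [ 0  1 12 25  0  0  0  0  0  0  9 22  0] Y -16.0 18.0 grey 54.0
152 [ 0  3 29 11  0  0  0  0  0  0  7 11  0] Y -13.0 18.0 grey 59.0
160 [ 0  1 28  1  0  0  0  0  0  0  4 15  0] Y -19.0 19.0 grey 68.0
168 [ 0  0 23  0  0  0  0  0  0  0  0  1  2] Y -17.0 19.0 grey 68.0
17.2167 [ 463.2 -147.    63.5] 70.42395275505524 0.0 [ 0.5  0.5 -0.2]
```

Released. Rise straight up and move back, then verify.

Request:
send_rows:
  steps:
    - [[0,0,-0.2,0,0.77],[0,0,-0.4,0,0.77],[0,0,-0.7,0,0.77],[0,0,-0.8,0,0.77],[0,0,-0.8,0,0.77]]

```text
time_s: 17.63
ee_pos: [462.6, -146.8, 181.1]
ee_rot: [-180.0, -0.0, 97.0]
force: [1.6, 0.5, -0.4]
gripper_width: 70.4
gripper_force: 0.0
```

Request:
send_rows:
  steps:
    - [[0,0,-0.5,0,0.77],[0.9,-0.2,0,0,0.77],[0.9,-0.2,0,0,0.77],[0.9,-0.2,0,0,0.77],[0.9,0,0,0,0.77]]

```text
time_s: 18.05
ee_pos: [420.0, -5.9, 200.3]
ee_rot: [180.0, 0.0, 96.9]
force: [0.8, 0.5, 0.3]
gripper_width: 70.2
gripper_force: 0.0
```

Request:
send_rows:
  steps:
    - [[0.9,0,0,0,0.77],[0.5,0,0,0,0.77],[0,0,0,0,0.77],[0,0,0,0,0.77],[0,0,0,0,0.77]]

```text
time_s: 18.47
ee_pos: [415.2, 48.1, 199.8]
ee_rot: [180.0, 0.0, 97.0]
force: [0.4, -0.1, -0.0]
gripper_width: 70.3
gripper_force: 0.0
```

```bash
python3 -c "
from prof import *
for n in('top','scene'): print(n);prof(462.6,-145.7,6.92,72,n)
f=grab('top');W=world(f);p=W[(W[...,2]>107)&(W[...,2]<119)]
ex=np.array([.9927,.1205]);ey=np.array([-.1205,.9927])
for y in (-133,-201,-269,-337):
  q=p[(abs(p[:,:2]@ey-y)<32)&(abs(p[:,:2]@ex-533)<35)]
  c,r=cv2.minEnclosingCircle(q[:,:2].astype(np.float32));print(y,len(q),np.dot(c,ex),np.dot(c,ey),r)
q=W[(W[...,2]>100)&(W[...,2]<132)&(np.hypot(W[...,0]-462.6,W[...,1]+145.7)<38)];c=cv2.minAreaRect(q[:,:2].astype(np.float32));print('clip',c,np.dot(c[0],ex),np.dot(c[0],ey),q[:,2].max())
a=cv2.resize(f['pixels'][190:300,345:525,::-1],None,fx=3,fy=3,interpolation=cv2.INTER_CUBIC)
b=cv2.resize(grab('scene')['pixels'][140:280,180:340,::-1],(377,330),interpolation=cv2.INTER_CUBIC)
o=np.hstack([a[:,:420],b]);cv2.imwrite('pics/end.png',o);print(o.shape)"
```

```text
top
72 [ 0  0  0  0  0  3 38  8  0  0  0  0  9] Y -29.0 29.0 grey 110.0
80 [ 0  0  0  0  0 36 47 46  0  0  0  0  7] Y -16.0 20.0 grey 106.0
88 [ 0  0  0  0  0 14  0 19  6  0  0  0  6] Y -13.0 22.0 grey 100.0
96 [ 0  0  0  0 15  1  0  2 20  0  0  0  3] Y -12.0 21.0 grey 100.0
104 [ 0  0  0  0 17  0  0  0 26  0  0  0  4] Y -18.0 20.0 grey 129.0
112 [ 0  0  0  7 18  0  0  0 27  8  0  0  1] Y -19.0 20.0 grey 157.0
120 [0 0 0 8 7 0 0 0 7 6 0 0 0] Y -12.0 11.0 grey 140.0
18.5167 [415.3  47.8 199.7] 70.25821481891506 0.0 [ 0.3 -0.8 -0.5]
scene
72 [ 0  0  0  0  0  6  8 12  0  0  0  0  0] Y -28.0 18.0 grey 117.0
80 [ 0  0  0  0  0 33 22 15  8  0  0  0  0] Y -13.0 17.0 grey 118.0
88 [ 0  0  0  0  3 22  0  0 13  0  0  0  0] Y -12.0 13.0 grey 117.0
96 [ 0  0  0  0 19  7  0  0 15  0  0  0  0] Y -12.0 21.0 grey 118.0
104 [ 0  0  0  0 27  0  0  0  8  7  0  0  0] Y -11.0 20.0 grey 120.0
112 [ 0  0  0  2 31  0  0  0  3 14  0  0  0] Y -15.0 18.0 grey 152.0
120 [0 0 0 1 5 0 0 0 0 8 0 0 0] Y -9.0 10.0 grey 148.0
18.5667 [415.3  47.7 199.6] 70.29871087152625 0.0 [-0.9 -0.5 -0.3]
-133 173 534.5788816528321 -141.67221212158205 23.569751739501953
-201 560 531.4532684967041 -199.51810968322755 26.752471923828125
-269 564 533.4717838073731 -268.37569373168947 26.762765884399414
-337 537 533.7883331878662 -335.9154505218506 26.187463760375977
clip ((462.7143859863281, -145.45179748535156), (54.77511215209961, 24.38658905029297), 8.425399780273438) 441.8096293716431 -200.14708287506105 123.60440442317304
(330, 797, 3)
```

View pics/end.png

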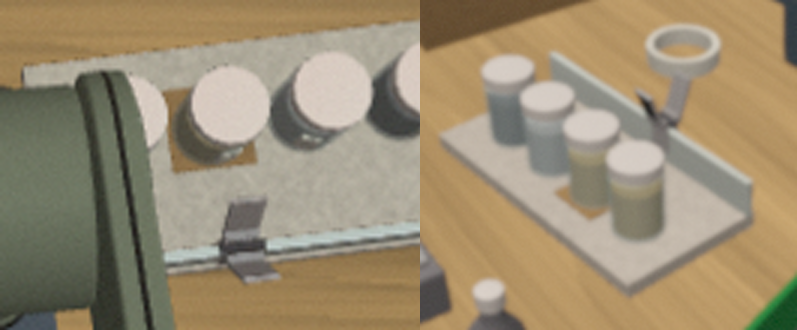

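The jar stands on the card. The clip sits on the rail directly in front of it, square and upright, at the expected height, with the arm clear. Handing in.

```bash
python3 -c "
from workcell import env
print(env.job_done())"
```

```text
the job is handed in; nothing more can be done
None
```

The stray jar stands on the card about 2 mm from its centre, the clip is seated square and upright on the rail directly in front of it, and the job was handed in at about 18.6 s; the hand-in call returned no verdict.

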